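Copper offcuts into the scrap jug

ROBOT

A 6-joint arm with a two-finger parallel gripper is mounted at the origin on the work surface. World frame = base frame: x ahead of the robot, y to its left, z up, the work surface at z = 0. Lengths are in m, angles in rad, forces in N, time in s.
With the tool pointing down it reaches from about 0.25 to 0.8 m from the base axis. Payload 3.9 kg.
Tool frame: the origin (TCP) lies at the very end of the fingers, on their centre line; the grasp point (between the pads) lies 19 mm behind it; y points along the fingers, z is the direction in which the jaws open and shut, and the axes are right-handed (so a half turn about y gives the same grasp; the last joint's range is limited). The gripper opens to 85 mm and grips with 20 to 120 N. Pads are 22 mm wide; open, the fingers measure 114 mm over their backs; the gripper's body (76 mm by 85 mm) begins 54 mm behind the grasp point. The pads swing forward as they close: fully open they stand 13 mm farther back than shut.
Start: joints at [1.289, 0.26, -0.138, 1.173, 0, 1.571], TCP at [0.146, 0.504, 0.231] pointing down, gripper open.
Joint ranges: [-2.78, 2.78], [-0.83, 1.72], [-1.28, 1.37], [-1.9, 2.12], [-1.57, 1.48], [-3.14, 3.14]. Speed limits (rad/s): [2.57, 2.57, 3.14, 3.14, 3.14, 3.14].

INTERFACE

Orientations are given as a unit quaternion [w, x, y, z].
In Python, from workcell import robot, vision gives the robot as it stands.
- The arm moves only by the tool apply_moves, never from a script. Its argument "plan" is a list of rows, each a list of 7 numbers: the gripper command: -1 is fully open, 1 is shut, values between are in proportion, then the shift along the tool's x, y, z in m, then the turn, a rotation vector about the tool's x, y, z in rad. A call has 1 to 5 rows; each row shifts and turns the pose as measured when the row begins, along the tool's axes as they then stand; what a row does not reach is not made up. A row lasts 1/8 s, in which the tool goes at most 62.5 mm and 10.7 degrees, less where a joint would pass 70% of its speed; a pose out of reach is approached as far as the arm can. A call is refused whole if a number of a shift passes 0.0625 or a number of a turn 0.188, either way. A call with a gripper value outside its range is refused whole. The fingers move at their own pace and stop on an object; "force" is the grip in N (left out, the last holds). Time passes only in rows, so rows that do not move let the fingers close. It gives the time, the measured TCP pose, the force and the opening at its end, in the units of the state.
- robot.state(): the state, without advancing time (a new reading comes with each control period).
- vision.capture(name): name is "scene" or "top" or "wrist"; returns a dict with "img" (480x640x3 uint8, red, green, blue), "K" (3x3 intrinsics, pixels), "R" (3x3) and "t" (3): a world point X has camera coordinates R X + t. Camera axes: x right, y down, z forward; pixel columns grow to the right and rows downward; lengths in m; the calibration is good to about 2 mm. A picture is of the moment at which its call begins. There is no depth.
- robot.hand_in(): hands the job in, once; it reports no verdict.
The state is a dict: "t": time; "joint_positions": joint angles; "qd": joint speeds; "joint_torque": joint torques, N m; "tool_pos": TCP position; "tool_rot": TCP orientation; "ft_force": force on the tool from outside, world axes, zero at the start; "moment": the same for the moment, N m; "grip_width": finger opening in m.
Only numpy, scipy, OpenCV 4.12 (cv2) and the standard library are available. Lean on these libraries where they do the work, as an engineer would, in place of code of your own. Each camera call takes 0.05 s, during which the arm holds its last target.

TASK

Feed the two copper pipe offcuts, one at a time, through the narrow orange neck into the white scrap jug so that both lie inside it. Leave the steel offcut and the jug standing where they are.

Things in the scene. Friction and masses are not known exactly. Their poses are not given: they have to be found in the camera images.
- copper_a_mid (a point): centre of a copper-coloured pipe offcut, 22 mm in diameter and 70 mm long (50 g), standing upright on its end on the bench; the point lies on its axis, 35 mm above its foot; z along its axis
- copper_b_mid (a point): centre of the second copper-coloured pipe offcut, the same size (22 mm diameter, 70 mm long), standing upright likewise; the point lies 35 mm above its foot
- steel_stub_mid (a point): centre of a silvery steel pipe offcut of the same size (22 mm diameter, 70 mm long), standing upright; to be left alone; the point lies 35 mm above its foot
- jug_mouth (a point): centre of the open mouth, level with the rim, of a white plastic jug standing loose on the bench, 190 mm tall (1.2 kg). Its body is 120 mm in diameter up to 115 mm height, then narrows to the orange neck, 60 mm outside and 52 mm inside diameter, which takes up the top 40 mm; below it the jug is hollow to its 6 mm thick bottom. z points up out of the mouth

How it is judged:
By the outcome, as a careful person would: the job done as asked, in the order asked, and still so for the second after the job is handed in, with the robot touching nothing.
It also fails if it takes over 58 s, if anything falls off the work surface, if the arm or the gripper's body presses on something with over 40 N, if the wrist force passes 120 N, or if a joint passes its speed limit or range.

## Working session

There is one attempt and no reset: what is moved stays moved. The work goes in short steps, Python scripts to look and compute and a tool call to move; the robot and the scene stay as the last step left them, time stands still between calls to the robot, and variables do not carry over. Pictures are saved under pics/ and viewed, and the job is handed in when it is done.

Besides the shell and the picture viewer there is one more tool, called after "Call:" as name(argument=value, ...), one argument or row to a line, values as JSON. apply_moves: Moves the arm, as the interface text tells. Its arguments: {"type":"object","properties":{"plan":{"type":"array","items":{"type":"array","items":{"type":"number"}}},"force":{"type":"number"}},"required":["plan"]}

```bash
mkdir -p pics; ls
python3 - <<'E'
from workcell import robot, vision
import cv2
for n in ("scene","top"):
    c=vision.capture(n); cv2.imwrite(f"pics/{n}0.png",c["img"][:,:,::-1]); print(n,c["K"],c["R"],c["t"])
print(robot.state())
E
```

```text
pics
scene [[522.77529778   0.         319.83502634]
 [  0.         522.77529778 246.2972337 ]
 [  0.           0.           1.        ]] [[-0.33045052  0.94371265 -0.01445296]
 [ 0.53043886  0.17302896 -0.82987686]
 [-0.7806645  -0.28189965 -0.55775937]] [ 0.17402077 -0.17015358  1.43181458]
top [[585.50112044   0.         306.54904035]
 [  0.         585.50112044 232.48264478]
 [  0.           0.           1.        ]] [[ 0.00773446 -0.99992542  0.00945146]
 [-0.98900487 -0.00904518 -0.14760605]
 [ 0.14768053 -0.00820589 -0.98900107]] [-0.01381262  0.57697561  1.12408978]
{'t': 0.1, 'joint_positions': array([ 1.28900191e+00,  2.60625300e-01, -1.39243522e-01,  1.17274085e+00,
        3.02568100e-05,  1.57075512e+00]), 'qd': array([-0.00179171, -0.00074175,  0.00252961, -0.0007411 ,  0.0010099 ,
       -0.00072631]), 'joint_torque': array([-1.18387627e-03, -4.06510770e+01,  2.54526401e+01,  1.00911671e-02,
       -1.07480412e-04,  3.33377464e-06]), 'tool_pos': array([0.14580687, 0.50368879, 0.2305432 ]), 'tool_rot': array([-0.69946813,  0.70073465, -0.09938624,  0.09918497]), 'ft_force': array([ 0.68480743, -0.3399955 , -0.05666759]), 'moment': array([-0.01799824,  0.01712521, -0.05691476]), 'grip_width': 0.08533369751658136}
```

View pics/scene0.png

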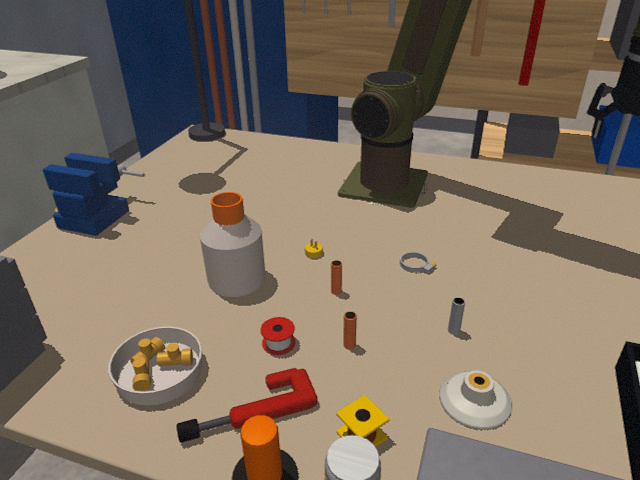

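View pics/top0.png

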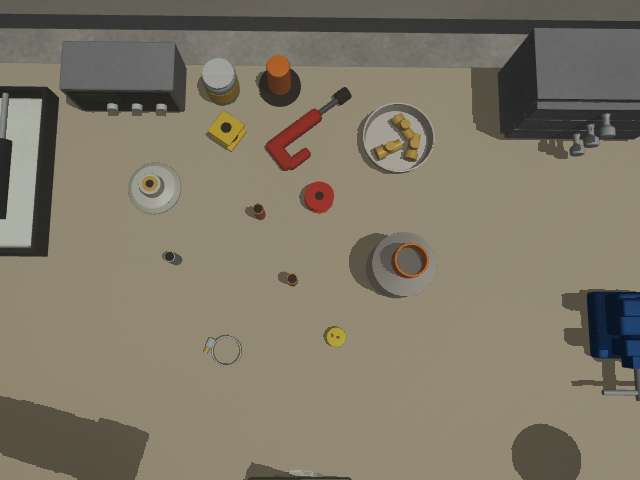

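The scene and top views show three pipes: copper at top (259,211) and (292,280), steel at (170,258). The jug mouth is at (410,260). The arm is clear of all of them. I'll enlarge each one.

Run:
```python
import cv2,numpy as np
t=cv2.imread("pics/top0.png"); s=cv2.imread("pics/scene0.png")
def cr(im,x,y,w,h,k=8):
    c=cv2.resize(im[y:y+h,x:x+w],None,fx=k,fy=k,interpolation=cv2.INTER_CUBIC)
    for i in range(0,w,10): cv2.putText(c,str(x+i),(i*k,10),0,.35,(0,255,0)); cv2.line(c,(i*k,12),(i*k,18),(0,255,0))
    for i in range(0,h,10): cv2.putText(c,str(y+i),(0,i*k+4),0,.35,(0,255,0)); cv2.line(c,(24,i*k),(30,i*k),(0,255,0))
    return c
a=np.hstack([cr(t,240,195,40,35),cr(t,275,265,40,35)])
b=np.hstack([cr(s,320,250,40,50),cr(s,330,305,40,50)])
cv2.imwrite("pics/ca.png",a); cv2.imwrite("pics/cb.png",b)
cv2.imwrite("pics/cc.png",np.hstack([cr(t,365,225,80,80,5),cr(s,200,185,75,80,5)]))
```

```text
(no output)
```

View pics/ca.png

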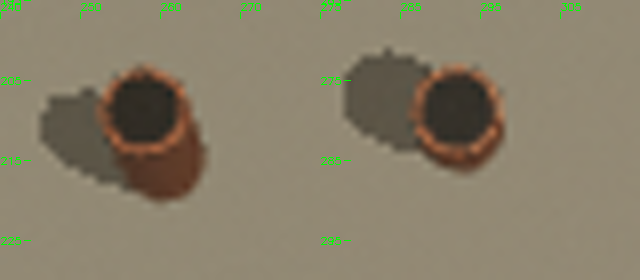

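View pics/cb.png

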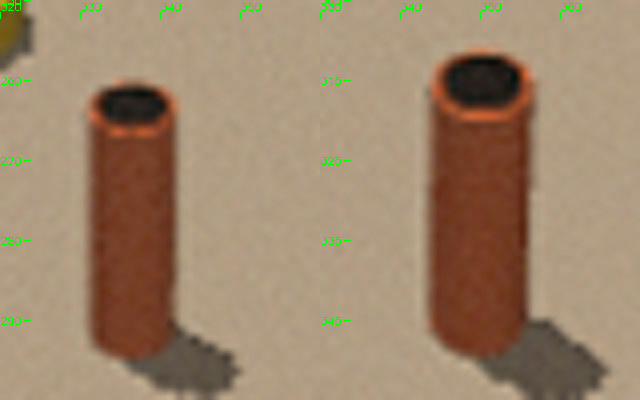

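View pics/cc.png

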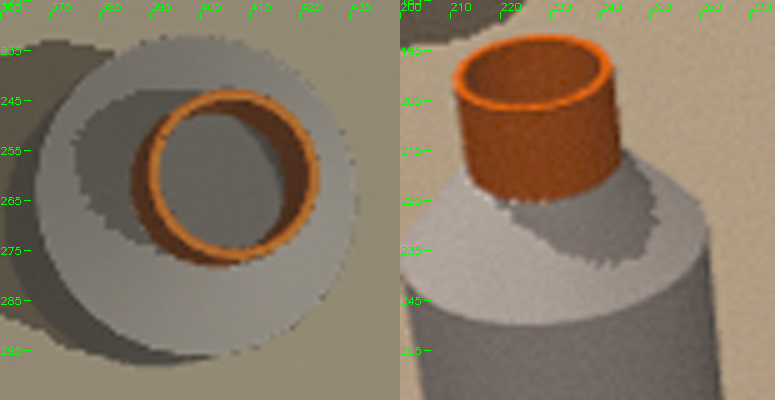

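Run:
```python
from workcell import robot, vision
import numpy as np
T=vision.capture("top");S=vision.capture("scene")
def ray(c,p,z):
    d=c["R"].T@np.linalg.inv(c["K"])@np.array([*p,1]); o=-c["R"].T@c["t"]; return o+d*(z-o[2])/d[2]
for n,a,b,z in (("far",(257.7,208.3),(349.8,315.3),.07),("near",(291.8,278.3),(336,263.1),.07),("jug",(411.4,259.8),(226.3,199),.19)):
    A,B=ray(T,a,z),ray(S,b,z);print(n,A,B,"top-scene",A-B, (A+B)/2)
from scipy.spatial.transform import Rotation as Rn
s=robot.state();print(s["t"],Rn.from_quat(s["tool_rot"],scalar_first=True).as_matrix())
```

```text
far [0.61999141 0.08723825 0.07      ] [0.62134111 0.08786873 0.07      ] top-scene [-1.34970223e-03 -6.30483929e-04  1.11022302e-16] [0.62066626 0.08755349 0.07      ]
near [0.48366618 0.01895908 0.07      ] [0.48503062 0.01955819 0.07      ] top-scene [-1.36444115e-03 -5.99108758e-04  1.11022302e-16] [0.4843484  0.01925863 0.07      ]
jug [ 0.5089824  -0.18948362  0.19      ] [ 0.51230681 -0.18767444  0.19      ] top-scene [-3.32440487e-03 -1.80918612e-03 -5.55111512e-17] [ 0.51064461 -0.18857903  0.19      ]
0.2 [[ 9.60555967e-01 -3.61422285e-04  2.78086503e-01]
 [-2.78086738e-01 -1.20063124e-03  9.60555217e-01]
 [-1.32867173e-05 -9.99999214e-01 -1.25378025e-03]]
```

Call:
apply_moves(
  plan=[
    [-1,0,0,0,0,0.184,0],
    [-1,0,0,0,0,0.184,0],
    [-1,0,0,0,0,0.184,0],
    [-1,0,0,0,0,0.184,0],
    [-1,0,0,0,0,0.184,0],
  ],
  force=40,
)

```text
t: 0.82
tool_pos: [0.1456, 0.5028, 0.2294]
tool_rot: [-0.578, 0.581, -0.405, 0.406]
ft_force: [0.1, -0.1, 0.0]
grip_width: 0.0853
```

```bash
cat > h.py <<'E'
from workcell import robot, vision
import numpy as np, sys
from scipy.spatial.transform import Rotation as Rn
np.set_printoptions(precision=4,suppress=True)
def go(*tgt):
    s=robot.state();R=Rn.from_quat(s["tool_rot"],scalar_first=True).as_matrix()
    W=np.array([[0,0,1],[-1,0,0],[0,-1,0.]])
    # target: y down, z world +x, x world -y
    W=np.array([[0,0,1.],[-1,0,0],[0,-1,0]])
    print("t",s["t"],"pos",s["tool_pos"],"f",s["ft_force"],"w",s["grip_width"],"q",s["joint_positions"])
    print("turn",Rn.from_matrix(R.T@W).as_rotvec())
    if tgt: 
        d=np.array(tgt)-s["tool_pos"]; print("shift now",R.T@d,"shift if aligned",W.T@d)
if __name__=="__main__": go(*map(float,sys.argv[1:]))
E
python3 h.py 0.6207 0.0876 0.12
```

```text
t 0.825 pos [0.1456 0.5028 0.2294] f [ 0.0763 -0.1382  0.0131] w 0.0853310663048309 q [ 1.289   0.2615 -0.141   1.1726 -0.      2.511 ]
turn [0.0019 0.3488 0.004 ]
shift now [0.5522 0.1106 0.3049] shift if aligned [0.4152 0.1094 0.4751]
```

Call:
apply_moves(
  plan=[
    [-1,0,0,0,0,0.174,0],
    [-1,0,0,0,0,0.174,0],
    [-1,0.035,0,0.04,0,0,0],
    [-1,0.035,0,0.04,0,0,0],
    [-1,0.035,0,0.04,0,0,0],
  ],
)

```text
t: 1.45
tool_pos: [0.2651, 0.3965, 0.2283]
tool_rot: [-0.497, 0.5, -0.5, 0.502]
ft_force: [0.5, 0.4, -0.5]
grip_width: 0.0855
```

Call:
apply_moves(
  plan=[
    [-1,0.035,0,0.04,0,0,0],
    [-1,0.035,0,0.04,0,0,0],
    [-1,0.035,0,0.04,0,0,0],
    [-1,0.035,0,0.04,0,0,0],
    [-1,0.035,0,0.04,0,0,0],
  ],
)

```text
t: 2.08
tool_pos: [0.4698, 0.2142, 0.2286]
tool_rot: [-0.498, 0.5, -0.5, 0.502]
ft_force: [0.7, 1.0, 0.5]
grip_width: 0.0853
```

```bash
python3 h.py 0.6207 0.0876 0.12
```

```text
t 2.075 pos [0.4698 0.2142 0.2286] f [0.7274 1.0348 0.4999] w 0.08533118162865193 q [ 0.4296  0.2482 -0.1614  1.1635 -0.0029  2.0038]
turn [ 0.0009 -0.0034  0.0036]
shift now [0.1257 0.1089 0.1514] shift if aligned [0.1266 0.1086 0.1509]
```

Call:
apply_moves(
  plan=[
    [-1,0.032,0,0.038,0,0,0],
    [-1,0.032,0,0.038,0,0,0],
    [-1,0.032,0.01,0.038,0,0,0],
    [-1,0.02,0.015,0.025,0,0,0],
    [-1,0.01,0.015,0.012,0,0,0],
  ],
)

```text
t: 2.7
tool_pos: [0.6273, 0.0803, 0.1878]
tool_rot: [-0.498, 0.498, -0.501, 0.503]
ft_force: [0.7, 0.2, -0.2]
grip_width: 0.0855
```

```bash
python3 h.py 0.6207 0.0876 0.12
python3 - <<'E'
from workcell import vision;import cv2
cv2.imwrite("pics/w1.png",vision.capture("wrist")["img"][:,:,::-1])
E
```

```text
t 2.7 pos [0.6273 0.0803 0.1878] f [ 0.7275  0.1788 -0.1746] w 0.08550409259738233 q [ 0.1288  0.4634  0.0579  1.1643 -0.0028  1.7074]
turn [-0.0014 -0.0079  0.0027]
shift now [-0.0074  0.0677 -0.0068] shift if aligned [-0.0073  0.0678 -0.0066]
```

View pics/w1.png

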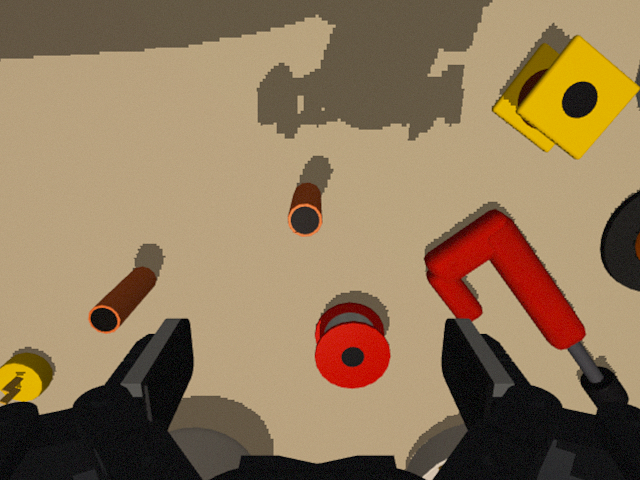

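The wrist view shows the far copper pipe with its top ring at about (305,219), between the open jaws horizontally. The near pipe's top is at (105,319). I'll cross-check the position from this view.

Run:
```python
from h import *
c=vision.capture("wrist")
def ray(c,p,z):
    d=c["R"].T@np.linalg.inv(c["K"])@np.array([*p,1]); o=-c["R"].T@c["t"]; return o+d*(z-o[2])/d[2]
print(ray(c,(305.5,219),.07),ray(c,(105,319),.07))
go(0.621,0.0876,0.1)
```

```text
[0.6187 0.087  0.07  ] [0.4834 0.0187 0.07  ]
t 2.8 pos [0.6256 0.0805 0.1861] f [-1.0888 -0.3379 -0.4943] w 0.08550351121234936 q [ 0.1295  0.4643  0.055   1.1645 -0.003   1.7082]
turn [ 0.0026 -0.0079  0.0033]
shift now [-0.0074  0.0861 -0.0044] shift if aligned [-0.0071  0.0861 -0.0046]
```

Call:
apply_moves(
  plan=[
    [-1,-0.007,0.02,-0.006,0,-0.008,0],
    [-1,0,0.03,0,0,0,0],
    [-1,0,0.03,0,0,0,0],
    [-1,0,0.0,0,0,0,0],
  ],
)

```text
t: 3.3
tool_pos: [0.6152, 0.0923, 0.1064]
tool_rot: [-0.5, 0.503, -0.499, 0.498]
ft_force: [0.2, 0.1, -0.2]
grip_width: 0.0851
```

```bash
python3 h.py 0.620 0.0873 0.038
```

```text
t 3.3 pos [0.6152 0.0923 0.1064] f [ 0.1563  0.1105 -0.2332] w 0.08512326892575359 q [ 0.149   0.4993 -0.1023  0.9735 -0.0004  1.7142]
turn [0.0042 0.0056 0.001 ]
shift now [0.0049 0.0684 0.005 ] shift if aligned [0.005  0.0684 0.0048]
```

Call:
apply_moves(
  plan=[
    [-1,0.004,0,0.004,0,0,0],
    [-1,0,0,0,0,0,0],
  ],
)

```text
t: 3.55
tool_pos: [0.6202, 0.0895, 0.1095]
tool_rot: [-0.502, 0.502, -0.498, 0.498]
ft_force: [-0.6, -0.6, -0.3]
grip_width: 0.0852
```

```bash
python3 h.py 0.620 0.0873 0.038
```

```text
t 3.55 pos [0.6202 0.0895 0.1095] f [-0.5567 -0.5532 -0.2752] w 0.08521676329188178 q [ 0.1434  0.5018 -0.0892  0.9805 -0.0002  1.7068]
turn [0.0007 0.0074 0.0003]
shift now [ 0.0022  0.0715 -0.0002] shift if aligned [ 0.0022  0.0715 -0.0002]
```

Call:
apply_moves(
  plan=[
    [-1,0.002,0.025,0,0,0.004,0],
    [-1,0,0.025,0,0,0,0],
    [-1,0,0.018,0,0,0,0],
    [-1,0,0,0,0,0,0],
  ],
)

```text
t: 4.05
tool_pos: [0.6256, 0.0882, 0.0464]
tool_rot: [0.504, -0.498, 0.497, -0.502]
ft_force: [-0.2, 0.6, 0.9]
grip_width: 0.0857
```

```bash
python3 h.py 0.620 0.0873 0.038
```

```text
t 4.05 pos [0.6256 0.0882 0.0464] f [-0.2031  0.5691  0.9162] w 0.08565912829395203 q [ 0.14    0.5556 -0.1752  0.8291  0.0002  1.7079]
turn [-0.0108  0.0029 -0.0018]
shift now [ 0.0009  0.0083 -0.0057] shift if aligned [ 0.0009  0.0084 -0.0056]
```

Call:
apply_moves(
  plan=[
    [-1,0.001,0.007,-0.005,-0.01,0,0],
    [-1,0,0,0,0,0,0],
  ],
)

```text
t: 4.3
tool_pos: [0.622, 0.0873, 0.0414]
tool_rot: [0.502, -0.499, 0.499, -0.5]
ft_force: [0.7, 0.2, -0.1]
grip_width: 0.085
```

```bash
python3 h.py 0.620 0.0873 0.038
```

```text
t 4.3 pos [0.622  0.0873 0.0414] f [ 0.7282  0.1998 -0.0707] w 0.08500106263109629 q [ 0.1385  0.5596 -0.1828  0.8244  0.0018  1.7067]
turn [-0.0037  0.0027 -0.0024]
shift now [ 0.      0.0034 -0.002 ] shift if aligned [ 0.      0.0034 -0.002 ]
```

Call:
apply_moves(
  plan=[
    [-0.3,0,0.002,-0.002,0,0,0],
    [0.2,0,0,0,0,0,0],
    [1,0,0,0,0,0,0],
    [1,0,0,0,0,0,0],
    [1,0,0,0,0,0,0],
  ],
  force=40,
)

```text
t: 4.92
tool_pos: [0.621, 0.0875, 0.0409]
tool_rot: [0.503, -0.498, 0.498, -0.5]
ft_force: [0.1, -0.3, -1.0]
grip_width: 0.0209
```

Call:
apply_moves(
  plan=[
    [1,0,0,0,0,0,0],
    [1,0,0,0,0,0,0],
    [1,0,0,0,0,0,0],
  ],
)

```text
t: 5.3
tool_pos: [0.621, 0.0876, 0.0408]
tool_rot: [0.503, -0.498, 0.498, -0.5]
ft_force: [0.8, -0.4, 0.1]
grip_width: 0.0208
```

```bash
python3 h.py 0.620 0.0873 0.038
python3 - <<'E'
from workcell import vision;import cv2,numpy as np
cv2.imwrite("pics/w2.png",vision.capture("wrist")["img"][:,:,::-1])
E
```

```text
t 5.3 pos [0.621  0.0876 0.0408] f [ 0.7603 -0.3661  0.0992] w 0.0207530515506611 q [ 0.1391  0.557  -0.1896  0.8176  0.0019  1.7071]
turn [-0.0063  0.0028 -0.0028]
shift now [ 0.0003  0.0028 -0.001 ] shift if aligned [ 0.0003  0.0028 -0.001 ]
```

View pics/w2.png

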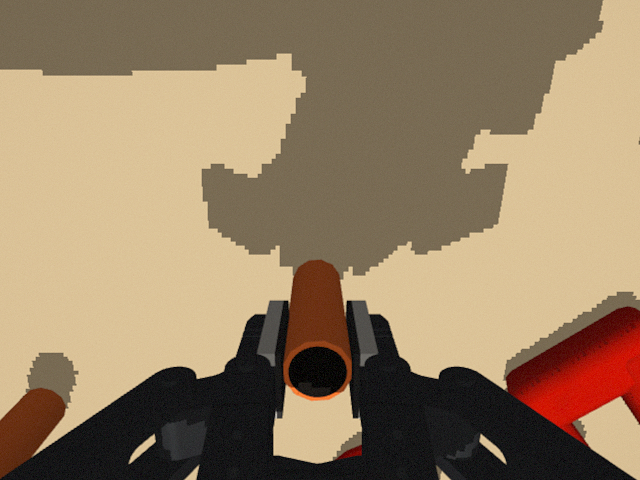

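The pipe is held upright between the pads with a 21 mm opening, its top ring at (317,370). Lifting now.

Call:
apply_moves(
  plan=[
    [1,0,-0.03,0,0,0,0],
    [1,0,-0.055,0,0,0,0],
    [1,0,-0.055,0,0,0,0],
    [1,0,-0.055,0,0,0,0],
    [1,0,-0.055,0,0,0,0],
  ],
)

```text
t: 5.98
tool_pos: [0.6159, 0.0863, 0.2911]
tool_rot: [-0.499, 0.502, -0.501, 0.497]
ft_force: [2.3, 0.0, 0.5]
grip_width: 0.0204
```

```bash
python3 h.py 0.511 -0.189 0.27
```

```text
t 5.975 pos [0.6159 0.0863 0.2911] f [2.2738 0.0093 0.501 ] w 0.02037832575128752 q [0.1383 0.4261 0.2645 1.4163 0.0019 1.7063]
turn [ 0.0073  0.0028 -0.0009]
shift now [ 0.2751  0.0216 -0.1055] shift if aligned [ 0.2753  0.0211 -0.1049]
```

Call:
apply_moves(
  plan=[
    [1,0.035,0,-0.013,0,0,0],
    [1,0.045,0,-0.018,0,0,0],
    [1,0.045,0,-0.018,0,0,0],
    [1,0.045,0,-0.018,0,0,0],
    [1,0.035,0,-0.014,0,0,0],
  ],
)

```text
t: 6.6
tool_pos: [0.5386, -0.1216, 0.2971]
tool_rot: [0.505, -0.5, 0.496, -0.499]
ft_force: [1.2, 0.2, -0.2]
grip_width: 0.0208
```

```bash
python3 h.py 0.511 -0.189 0.27
python3 - <<'E'
from workcell import vision;import cv2,numpy as np
cv2.imwrite("pics/s3.png",vision.capture("scene")["img"][:,:,::-1])
E
```

```text
t 6.6 pos [ 0.5386 -0.1216  0.2971] f [ 1.2057  0.1805 -0.1602] w 0.020818012088067567 q [-0.224   0.2843  0.0665  1.3457  0.0033  1.3378]
turn [-0.0079  0.0091 -0.0016]
shift now [ 0.0672  0.0268 -0.0285] shift if aligned [ 0.0674  0.0271 -0.0276]
```

View pics/s3.png

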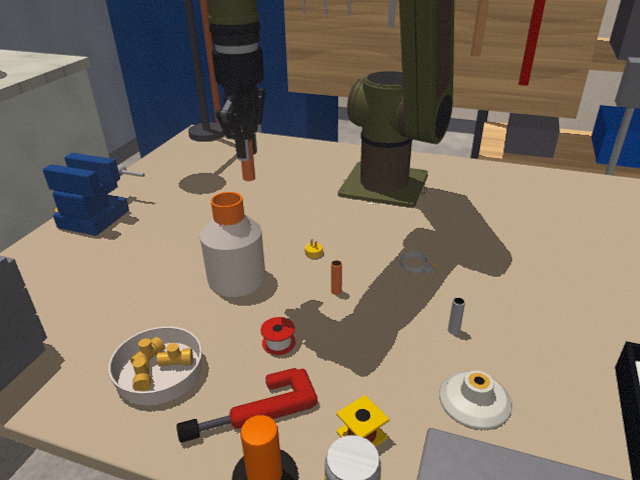

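The pipe is held, its lower end at about (248,180). The jug is untouched, with its neck at (227,208).

Call:
apply_moves(
  plan=[
    [1,0.03,0.005,-0.012,0,0.009,0],
    [1,0.03,0.005,-0.012,0,0,0],
    [1,0,0,0,0,0,0],
  ],
)

```text
t: 7.02
tool_pos: [0.5116, -0.188, 0.2869]
tool_rot: [-0.5, 0.497, -0.499, 0.504]
ft_force: [-0.3, 0.5, -0.5]
grip_width: 0.0206
```

```bash
python3 h.py 0.510 -0.189 0.25
python3 - <<'E'
from workcell import vision;import cv2,numpy as np
cv2.imwrite("pics/w4.png",vision.capture("wrist")["img"][:,:,::-1])
E
```

```text
t 7.025 pos [ 0.5116 -0.188   0.2869] f [-0.3043  0.5417 -0.5446] w 0.020630351128665618 q [-0.3523  0.2734  0.0251  1.3158  0.0004  1.2247]
turn [-0.0064 -0.0063  0.002 ]
shift now [ 0.0009  0.0369 -0.0018] shift if aligned [ 0.001   0.0369 -0.0016]
```

View pics/w4.png

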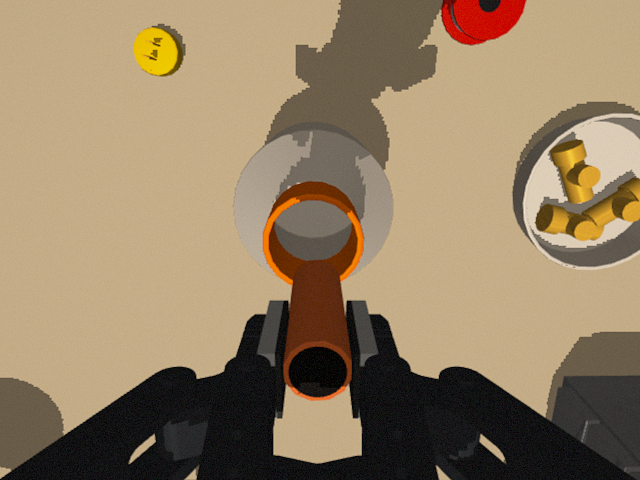

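The mouth ring is centred near (313,239) and the pipe's lower end hangs at about (317,270). I'll check the mouth position from here and project where the rim should be.

Run:
```python
from h import *
import cv2
c=vision.capture("wrist")
def ray(c,p,z):
    d=c["R"].T@np.linalg.inv(c["K"])@np.array([*p,1]); o=-c["R"].T@c["t"]; return o+d*(z-o[2])/d[2]
print(ray(c,(313.5,239),.19))
im=c["img"][:,:,::-1].copy()
for col,(x,y) in (((0,255,0),(.5106,-.1886)),((255,0,0),(.509,-.1885))):
    a=np.linspace(0,2*np.pi,60);P=np.c_[x+.03*np.cos(a),y+.03*np.sin(a),0*a+.19]
    p=(P@c["R"].T+c["t"])@c["K"].T; p=p[:,:2]/p[:,2:]
    for q in p: cv2.circle(im,tuple(int(round(v*1)) for v in q),0,col,-1)
cv2.imwrite("pics/w5.png",cv2.resize(im[170:310,230:400],None,fx=4,fy=4,interpolation=0))
```

```text
[ 0.5095 -0.1862  0.19  ]
```

View pics/w5.png

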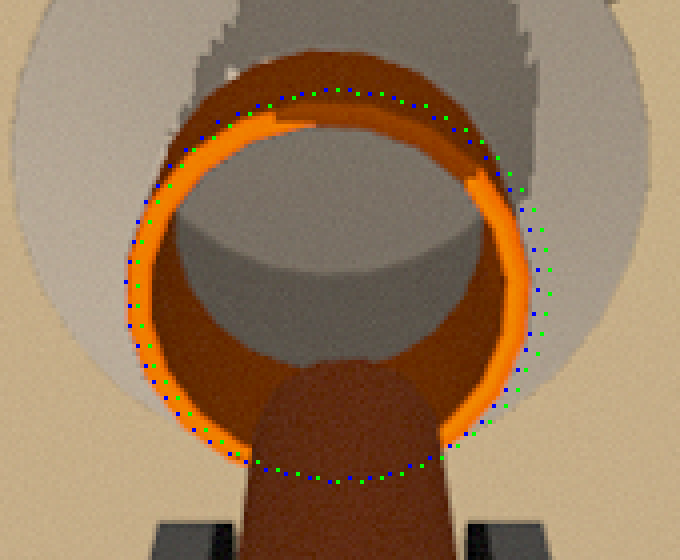

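Call:
apply_moves(
  plan=[
    [1,0.001,0.015,-0.002,0,-0.005,0],
    [1,0,0.02,0,0,0,0],
    [1,0,0,0,0,0,0],
  ],
)

```text
t: 7.5
tool_pos: [0.513, -0.1845, 0.2525]
tool_rot: [0.504, -0.499, 0.496, -0.501]
ft_force: [-0.2, -0.1, -0.3]
grip_width: 0.0206
```

```bash
python3 h.py 0.509 -0.1885 0.20
```

```text
t 7.5 pos [ 0.513  -0.1845  0.2525] f [-0.1898 -0.1428 -0.2757] w 0.02058335580613144 q [-0.3468  0.2796 -0.0553  1.2263  0.0027  1.2184]
turn [-0.01    0.0056  0.0008]
shift now [ 0.004   0.0525 -0.0045] shift if aligned [ 0.004   0.0525 -0.004 ]
```

Call:
apply_moves(
  plan=[
    [1,0.004,0.012,-0.004,-0.008,0.005,0],
    [1,0,0.015,0,0,0,0],
    [1,0,0,0,0,0,0],
  ],
)

```text
t: 7.88
tool_pos: [0.5102, -0.1878, 0.2251]
tool_rot: [0.501, -0.5, 0.498, -0.501]
ft_force: [-0.9, -0.2, -0.9]
grip_width: 0.0208
```

```bash
python3 h.py 0.509 -0.1885 0.20;python3 - <<'E'
from workcell import vision;import cv2,numpy as np
a=vision.capture("scene")["img"][100:270,160:320,::-1]; b=vision.capture("wrist")["img"][170:470,160:480,::-1]
cv2.imwrite("pics/s6.png",np.hstack([cv2.resize(a,(400,425)),cv2.resize(b,(400,425))]))
E
```

```text
t 7.875 pos [ 0.5102 -0.1878  0.2251] f [-0.9422 -0.183  -0.9055] w 0.020836432422218176 q [-0.3526  0.2918 -0.1096  1.1657  0.      1.2158]
turn [-0.0035  0.0023  0.0013]
shift now [ 0.0007  0.0251 -0.0013] shift if aligned [ 0.0007  0.0251 -0.0012]
```

View pics/s6.png

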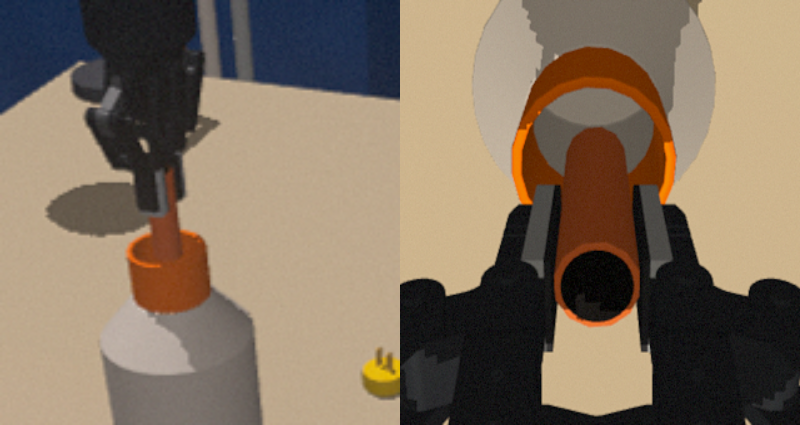

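The pipe end is inside the neck and centred. I'll go lower and then release.

Call:
apply_moves(
  plan=[
    [1,0.001,0.012,-0.001,-0.003,0.002,0],
    [1,0,0.013,0,0,0,0],
    [1,0,0,0,0,0,0],
  ],
)

```text
t: 8.35
tool_pos: [0.5103, -0.1895, 0.2001]
tool_rot: [-0.5, 0.5, -0.499, 0.501]
ft_force: [0.1, 0.0, -0.5]
grip_width: 0.0207
```

```bash
python3 h.py 0.509 -0.1885 0.20
```

```text
t 8.35 pos [ 0.5103 -0.1895  0.2001] f [ 0.1019  0.0049 -0.4813] w 0.020715524461937335 q [-0.3549  0.3048 -0.1574  1.1047 -0.0011  1.2161]
turn [-0.0033 -0.0003  0.0024]
shift now [-0.001   0.0001 -0.0013] shift if aligned [-0.001   0.0001 -0.0013]
```

Call:
apply_moves(
  plan=[
    [-0.2,0,0,0,0,0,0],
    [-1,0,0,0,0,0,0],
    [-1,0,0,0,0,0,0],
    [-1,0,-0.02,0,0,0,0],
    [-1,0,-0.05,0,0,0,0],
  ],
)

```text
t: 8.98
tool_pos: [0.5081, -0.1886, 0.2685]
tool_rot: [0.499, -0.501, 0.501, -0.499]
ft_force: [0.8, -0.0, 0.5]
grip_width: 0.0855
```

```bash
python3 h.py 0.484 0.019 0.27;python3 - <<'E'
from workcell import vision;import cv2,numpy as np
a=vision.capture("scene")["img"][100:300,160:380,::-1]; b=vision.capture("wrist")["img"][:,:,::-1]
cv2.imwrite("pics/s7.png",np.hstack([cv2.resize(a,(400,400)),cv2.resize(b,(400,400))]))
E
```

```text
t 8.975 pos [ 0.5081 -0.1886  0.2685] f [ 0.7788 -0.0122  0.5119] w 0.08545699841076548 q [-0.3548  0.2793 -0.014   1.2805 -0.0011  1.2163]
turn [ 0.0032 -0.0003 -0.    ]
shift now [-0.2076 -0.0014 -0.0241] shift if aligned [-0.2076 -0.0015 -0.0241]
```

View pics/s7.png

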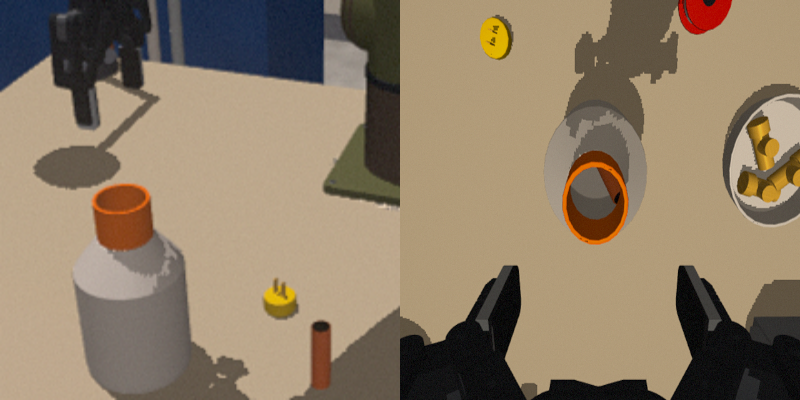

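The first pipe is in the jug, just visible through the mouth, and the jug hasn't moved. Going to the second pipe.

Call:
apply_moves(
  plan=[
    [-1,-0.035,0,-0.004,0,0,0],
    [-1,-0.045,0,-0.005,0,0,0],
    [-1,-0.045,0,-0.005,0,0,0],
    [-1,-0.04,0.02,-0.005,0,0,0],
    [-1,-0.03,0.03,-0.004,0,0,0],
  ],
)

```text
t: 9.7
tool_pos: [0.4948, 0.0073, 0.2265]
tool_rot: [-0.503, 0.494, -0.494, 0.509]
ft_force: [0.4, -0.9, -0.5]
grip_width: 0.0856
```

Call:
apply_moves(
  plan=[
    [-1,-0.006,0.03,0,0,0,0],
    [-1,0,0,0,0,0,0],
  ],
)

```text
t: 9.95
tool_pos: [0.4935, 0.0155, 0.1941]
tool_rot: [-0.503, 0.496, -0.493, 0.507]
ft_force: [-0.1, -0.8, 0.6]
grip_width: 0.0851
```

```bash
python3 h.py 0.484 0.019 0.12;python3 - <<'E'
from workcell import vision;import cv2,numpy as np
c=vision.capture("wrist");cv2.imwrite("pics/w8.png",c["img"][:,:,::-1])
np.savez("w8.npz",K=c["K"],R=c["R"],t=c["t"])
E
```

```text
t 9.95 pos [0.4935 0.0155 0.1941] f [-0.0573 -0.7548  0.6228] w 0.08510052010004655 q [ 0.036   0.2111 -0.3045  1.0341 -0.0071  1.6082]
turn [-0.0214 -0.0015  0.0063]
shift now [-0.0039  0.0738 -0.0111] shift if aligned [-0.0035  0.0741 -0.0095]
```

View pics/w8.png

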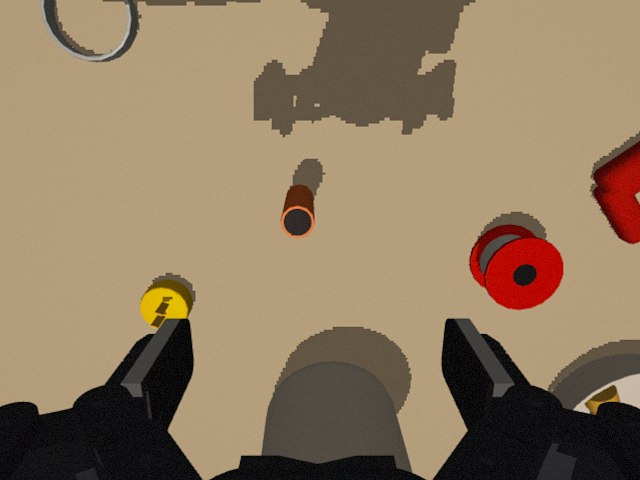

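The second pipe's top ring is at (297.5,221.5), slightly left of the jaw centre, and the lane is clear.

Run:
```python
from h import *
c=np.load("w8.npz")
d=c["R"].T@np.linalg.inv(c["K"])@np.array([297.5,221.5,1]); o=-c["R"].T@c["t"]; print(o+d*(.07-o[2])/d[2])
```

```text
[0.4823 0.0189 0.07  ]
```

Call:
apply_moves(
  plan=[
    [-1,-0.004,0.02,-0.009,-0.02,0,0.006],
    [-1,0,0.03,0,0,0,0],
    [-1,0,0.025,0,0,0,0],
    [-1,0,0,0,0,0,0],
  ],
)

```text
t: 10.5
tool_pos: [0.4928, 0.017, 0.1255]
tool_rot: [-0.503, 0.494, -0.497, 0.506]
ft_force: [-0.8, -0.2, 0.7]
grip_width: 0.0855
```

```bash
python3 h.py 0.484 0.019 0.04
```

```text
t 10.5 pos [0.4928 0.017  0.1255] f [-0.775 -0.239  0.738] w 0.08546849292203733 q [ 0.035   0.2667 -0.4225  0.8649 -0.0008  1.6116]
turn [-0.0167 -0.0058  0.0002]
shift now [-0.0019  0.0853 -0.0103] shift if aligned [-0.002   0.0855 -0.0088]
```

Call:
apply_moves(
  plan=[
    [-1,-0.002,0.0,-0.01,-0.016,-0.005,0],
    [-1,0,0.02,0,0,0,0],
    [-1,0,0,0,0,0,0],
  ],
)

```text
t: 10.88
tool_pos: [0.4855, 0.0186, 0.1101]
tool_rot: [-0.501, 0.498, -0.499, 0.502]
ft_force: [0.5, -0.4, -0.6]
grip_width: 0.0855
```

```bash
python3 h.py 0.4835 0.019 0.04
```

```text
t 10.875 pos [0.4855 0.0186 0.1101] f [ 0.4932 -0.4223 -0.624 ] w 0.08551668071461095 q [ 0.0383  0.2771 -0.4536  0.8335 -0.0001  1.6109]
turn [-0.0066 -0.0018 -0.0002]
shift now [-0.0004  0.0701 -0.0025] shift if aligned [-0.0004  0.0701 -0.002 ]
```

Call:
apply_moves(
  plan=[
    [-1,0,0.02,-0.003,-0.006,0,0],
    [-1,0,0.025,0,0,0,0],
    [-1,0,0.02,0,0,0,0],
    [-1,0,0,0,0,0,0],
  ],
)

```text
t: 11.38
tool_pos: [0.4879, 0.0187, 0.0507]
tool_rot: [-0.502, 0.497, -0.498, 0.503]
ft_force: [-0.3, -0.2, 0.3]
grip_width: 0.0853
```

```bash
python3 h.py 0.4835 0.019 0.04
```

```text
t 11.375 pos [0.4879 0.0187 0.0507] f [-0.3344 -0.1661  0.3262] w 0.08532901345897521 q [ 0.0382  0.3453 -0.5386  0.676   0.0002  1.6108]
turn [-0.0109 -0.0018 -0.0007]
shift now [-0.0003  0.0107 -0.0045] shift if aligned [-0.0003  0.0107 -0.0044]
```

Call:
apply_moves(
  plan=[
    [-1,0,0.008,-0.005,-0.01,0,0],
    [-1,0,0.002,0,0,0,0],
    [-1,0,0,0,0,0,0],
  ],
)

```text
t: 11.75
tool_pos: [0.4852, 0.0189, 0.0433]
tool_rot: [-0.501, 0.498, -0.499, 0.501]
ft_force: [-0.0, 0.9, -0.4]
grip_width: 0.0854
```

```bash
python3 h.py 0.4835 0.019 0.04
```

```text
t 11.75 pos [0.4852 0.0189 0.0433] f [-0.0066  0.9313 -0.3745] w 0.08535808358530904 q [ 0.0384  0.3545 -0.5489  0.6621  0.0007  1.6109]
turn [-0.0052 -0.0018 -0.0009]
shift now [-0.0001  0.0032 -0.0017] shift if aligned [-0.0001  0.0033 -0.0017]
```

Call:
apply_moves(
  plan=[
    [-0.3,0,0.002,-0.002,0,0,0],
    [0.2,0,0,0,0,0,0],
    [1,0,0,0,0,0,0],
    [1,0,0,0,0,0,0],
    [1,0,0,0,0,0,0],
  ],
  force=40,
)

```text
t: 12.38
tool_pos: [0.4834, 0.0189, 0.0419]
tool_rot: [-0.501, 0.498, -0.499, 0.502]
ft_force: [0.0, -0.8, 0.6]
grip_width: 0.0208
```

Call:
apply_moves(
  plan=[
    [1,0,0,0,0,0,0],
    [1,0,-0.03,0,0,0,0],
    [1,0,-0.055,0,0,0,0],
    [1,0,-0.055,0,0,0,0],
    [1,0,-0.055,0,0,0,0],
  ],
)

```text
t: 13.0
tool_pos: [0.4782, 0.0185, 0.2368]
tool_rot: [0.498, -0.501, 0.502, -0.499]
ft_force: [1.7, -0.1, -0.1]
grip_width: 0.0207
```

Call:
apply_moves(
  plan=[
    [1,0,-0.04,0,0,0,0],
    [1,0,0,0,0,0,0],
  ],
)

```text
t: 13.25
tool_pos: [0.481, 0.0186, 0.2826]
tool_rot: [-0.5, 0.499, -0.5, 0.501]
ft_force: [-0.3, 0.1, -0.6]
grip_width: 0.0207
```

```bash
python3 h.py 0.509 -0.1885 0.28;python3 - <<'E'
from workcell import vision;import cv2,numpy as np
a=vision.capture("scene")["img"][50:300,160:410,::-1]; b=vision.capture("wrist")["img"][:,:,::-1]
cv2.imwrite("pics/s9.png",np.hstack([cv2.resize(a,(400,400)),cv2.resize(b,(400,400))]))
E
```

```text
t 13.25 pos [0.481  0.0186 0.2826] f [-0.2661  0.0949 -0.6372] w 0.020664773221218524 q [ 0.0382  0.1651 -0.1287  1.2741  0.0007  1.6107]
turn [-0.0029 -0.0018 -0.0008]
shift now [0.207  0.0025 0.0283] shift if aligned [0.2071 0.0026 0.028 ]
```

View pics/s9.png

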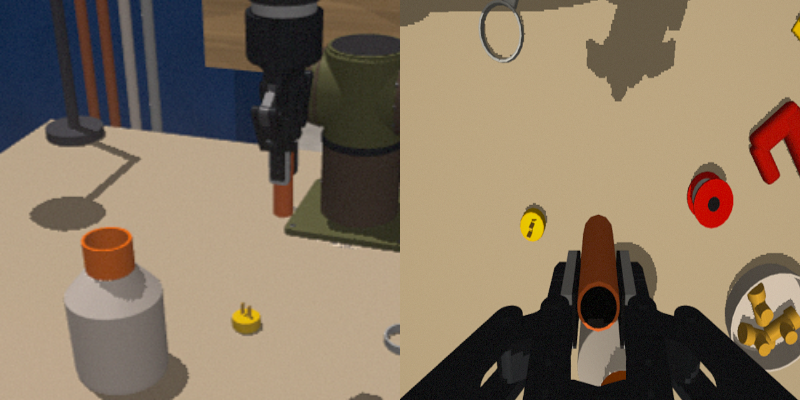

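The second pipe is held upright and clear of the bench. Moving it over the jug.

Call:
apply_moves(
  plan=[
    [1,0.035,0,0.005,0,0,0],
    [1,0.045,0,0.006,0,0,0],
    [1,0.045,0,0.006,0,0,0],
    [1,0.045,0,0.006,0,0,0],
    [1,0.03,0,0.004,0,0,0],
  ],
)

```text
t: 13.98
tool_pos: [0.5013, -0.1837, 0.2676]
tool_rot: [0.497, -0.505, 0.506, -0.492]
ft_force: [0.6, 0.4, -0.1]
grip_width: 0.021
```

Call:
apply_moves(
  plan=[
    [1,0,0,0,0,0,0],
  ],
)

```text
t: 14.1
tool_pos: [0.5003, -0.1851, 0.265]
tool_rot: [0.496, -0.505, 0.508, -0.491]
ft_force: [-0.5, -0.2, -1.0]
grip_width: 0.021
```

```bash
python3 h.py 0.509 -0.1885 0.25
```

```text
t 14.1 pos [ 0.5003 -0.1851  0.265 ] f [-0.4903 -0.2324 -0.9732] w 0.02096849043280336 q [-0.353   0.2837 -0.0175  1.2962 -0.0024  1.2167]
turn [ 0.0259  0.0011 -0.0069]
shift now [0.0035 0.0147 0.009 ] shift if aligned [0.0034 0.015  0.0087]
```

Call:
apply_moves(
  plan=[
    [1,0.003,0.005,0.009,0.025,0,-0.006],
    [1,0,0.006,0,0,0,0],
    [1,0,0,0,0,0,0],
  ],
)

```text
t: 14.48
tool_pos: [0.5062, -0.1854, 0.2489]
tool_rot: [0.499, -0.501, 0.503, -0.496]
ft_force: [-1.0, 0.6, -0.6]
grip_width: 0.0205
```

```bash
python3 h.py 0.510 -0.1885 0.20;python3 - <<'E'
from workcell import vision;import cv2,numpy as np
a=vision.capture("scene")["img"][100:270,160:320,::-1]; b=vision.capture("wrist")["img"][170:470,160:480,::-1]
cv2.imwrite("pics/s10.png",np.hstack([cv2.resize(a,(400,425)),cv2.resize(b,(400,425))]))
E
```

```text
t 14.475 pos [ 0.5062 -0.1854  0.2489] f [-1.0143  0.5728 -0.5561] w 0.020458029255252346 q [-0.3522  0.286  -0.0557  1.2399  0.0019  1.2166]
turn [ 0.0095  0.002  -0.0055]
shift now [0.0033 0.0488 0.0042] shift if aligned [0.0031 0.0489 0.0038]
```

View pics/s10.png

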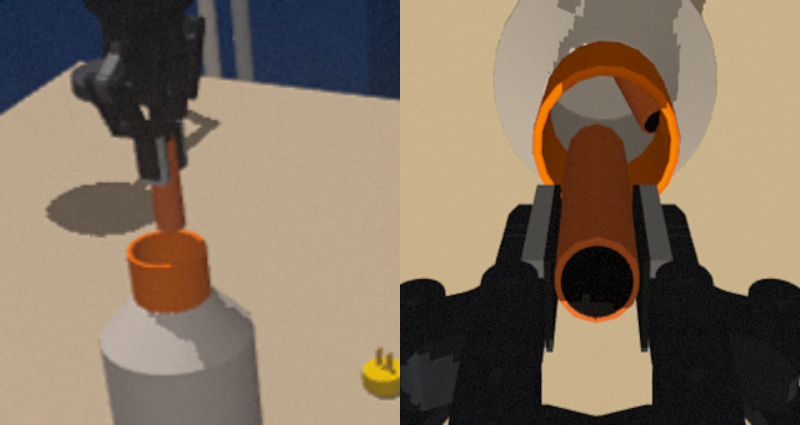

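The pipe is just above the mouth, and the first pipe is visible inside at the right. Correcting and lowering.

Call:
apply_moves(
  plan=[
    [1,0.003,0.004,0.004,0.009,0.002,-0.005],
    [1,0,0.02,0,0,0,0],
    [1,0,0,0,0,0,0],
  ],
)

```text
t: 14.95
tool_pos: [0.512, -0.1885, 0.226]
tool_rot: [-0.501, 0.5, -0.498, 0.501]
ft_force: [-0.2, 0.3, -0.9]
grip_width: 0.0208
```

```bash
python3 h.py 0.510 -0.1885 0.20
```

```text
t 14.95 pos [ 0.512  -0.1885  0.226 ] f [-0.2081  0.2588 -0.8551] w 0.02084682444689567 q [-0.3529  0.2942 -0.104   1.1683  0.0001  1.217 ]
turn [-0.0041  0.0009  0.0014]
shift now [-0.0001  0.0259 -0.0021] shift if aligned [-0.     0.026 -0.002]
```

Call:
apply_moves(
  plan=[
    [1,0,0.012,-0.002,-0.004,0,0],
    [1,0,0.013,0,0,0,0],
    [1,0,0,0,0,0,0],
  ],
)

```text
t: 15.32
tool_pos: [0.5106, -0.1889, 0.2005]
tool_rot: [-0.5, 0.5, -0.499, 0.501]
ft_force: [0.0, -0.5, -0.2]
grip_width: 0.0208
```

```bash
python3 h.py 0.510 -0.1885 0.20
```

```text
t 15.325 pos [ 0.5106 -0.1889  0.2005] f [ 0.035  -0.4921 -0.212 ] w 0.02082734731623794 q [-0.3534  0.3059 -0.1549  1.1076 -0.0015  1.2166]
turn [-0.0017  0.0009  0.0022]
shift now [-0.0004  0.0005 -0.0006] shift if aligned [-0.0004  0.0005 -0.0006]
```

Call:
apply_moves(
  plan=[
    [-0.2,0,0,0,0,0,0],
    [-1,0,0,0,0,0,0],
    [-1,0,0,0,0,0,0],
    [-1,0,-0.02,0,0,0,0],
    [-1,0,-0.05,0,0,0,0],
  ],
)

```text
t: 15.95
tool_pos: [0.5087, -0.1881, 0.2692]
tool_rot: [-0.499, 0.501, -0.501, 0.499]
ft_force: [1.5, 0.4, 0.2]
grip_width: 0.0853
```

Call:
apply_moves(
  plan=[
    [-1,0,-0.04,0,0,0,0],
    [-1,0,-0.02,0,0,0,0],
    [-1,0,0,0,0,0,0],
    [-1,0,0,0,0,0,0],
    [-1,0,0,0,0,0,0],
  ],
)

```text
t: 16.58
tool_pos: [0.5103, -0.1886, 0.3341]
tool_rot: [-0.5, 0.5, -0.499, 0.501]
ft_force: [-0.2, -0.2, -0.7]
grip_width: 0.0852
```

```bash
python3 h.py;python3 - <<'E'
from workcell import vision;import cv2,numpy as np
a=vision.capture("scene")["img"][:,:,::-1]; b=vision.capture("wrist")["img"][130:330,220:420,::-1]
cv2.imwrite("pics/s11.png",np.hstack([cv2.resize(a,(440,400)),cv2.resize(b,(360,400))]))
E
```

```text
t 16.575 pos [ 0.5103 -0.1886  0.3341] f [-0.2045 -0.212  -0.6823] w 0.0852280262186525 q [-0.3531  0.2716  0.1436  1.4397 -0.0015  1.2169]
turn [-0.0024  0.0008  0.0024]
```

View pics/s11.png

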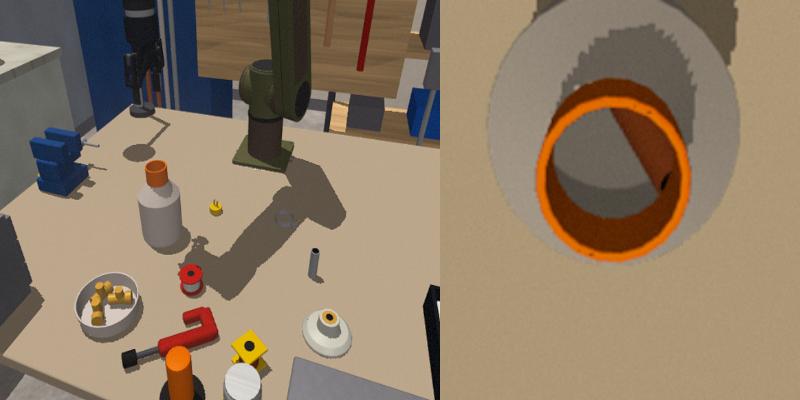

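Both copper pipes are gone from the bench and the jug and steel pipe haven't moved. Only one pipe shows through the mouth, so I'll look straight down for the other.

Call:
apply_moves(
  plan=[
    [-1,0.035,-0.02,0,0,0,0],
    [-1,0.035,0,0,0,0,0],
    [-1,0,0,0,0,0,0],
    [-1,0,0,0,0,0,0],
  ],
)

```text
t: 17.18
tool_pos: [0.5092, -0.2588, 0.3514]
tool_rot: [-0.5, 0.501, -0.501, 0.498]
ft_force: [0.2, -0.2, -0.1]
grip_width: 0.0855
```

Run:
```python
from workcell import vision;import cv2,numpy as np
b=np.clip(vision.capture("wrist")["img"][:,:,::-1].astype(float)*1.6,0,255).astype(np.uint8);cv2.imwrite("pics/w12.png",np.hstack([cv2.resize(b,(400,300)),cv2.resize(b[190:400,200:480],(400,300))]))
```

```text
(no output)
```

View pics/w12.png

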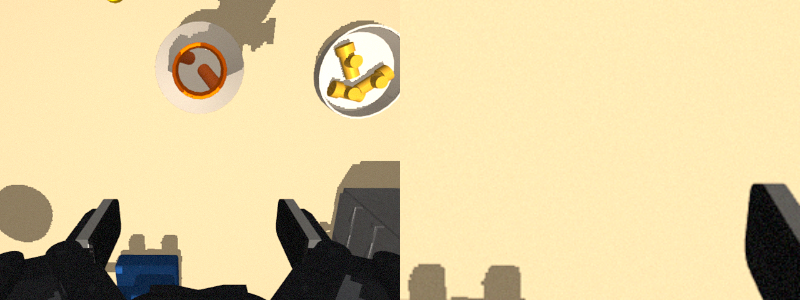

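Run:
```python
from h import *
import cv2
b=vision.capture("wrist")["img"][20:200,220:420,::-1];t=vision.capture("top")["img"][:,:,::-1]
cv2.imwrite("pics/w13.png",np.hstack([cv2.resize(b,(400,360)),cv2.resize(t,(400,360))]))
go()
```

```text
t 17.325 pos [ 0.5093 -0.2583  0.3517] f [0.5969 0.1233 0.4834] w 0.08531842295063323 q [-0.4689  0.3298  0.2718  1.516  -0.0009  1.0984]
turn [ 0.0033  0.0035 -0.0007]
```

View pics/w13.png

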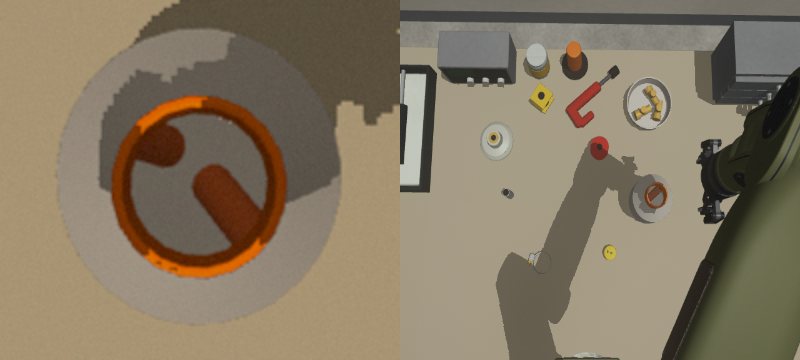

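Both copper pipes can be seen inside the jug, at (160,145) and (230,205) in the crop. The jug and steel pipe are where they were, and the arm is clear.

```bash
python3 -c "
from workcell import robot; print(robot.hand_in())"
```

```text
the job is handed in; nothing more can be done
None
```

Both copper offcuts are inside the white jug. I fed them one at a time through the orange neck, letting go of each with its lower end well inside the neck. I handed the job in at about 17.3 s on the robot's clock, against the 58 s limit.

- **Pipes:** the last wrist picture, looking down the neck, shows both of them in the jug. Neither is left on the bench.
- **Jug and steel offcut:** both look unmoved in the last scene and top pictures.
- **Arm:** the gripper was open and clear of everything, and the wrist force stayed around 2 N or less in every reading I took.

No check failed. The cameras disagreed by about 1–4 mm on the pipe and jug positions, and I used values in between.

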